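Stand up the fallen spray can and snap its cap on

ROBOT

A 6-joint arm with a two-finger parallel gripper is mounted at the origin on the work surface. World frame = base frame: x ahead of the robot, y to its left, z up, the work surface at z = 0. Lengths are in m, angles in degrees, forces in N, time in s.
With the tool pointing down it reaches from about 0.225 to 0.875 m from the base axis. Payload 3.4 kg.
Tool frame: the origin (TCP) lies at the very end of the fingers, on their centre line; the grasp point (between the pads) lies 19 mm behind it; z points along the fingers, y is the line along which they close (so a half turn about z gives the same grasp; the last joint's range is limited). The gripper opens to 85 mm and grips with 20 to 120 N. Pads are 22 mm wide; open, the fingers measure 114 mm over their backs; the gripper's body (76 mm by 85 mm) begins 54 mm behind the grasp point. The pads swing forward as they close: fully open they stand 13 mm farther back than shut.
Start: joints at [-70.989, 15.808, 86.224, -0, 77.962, -6.933], TCP at [0.252, -0.517, 0.231] pointing down, gripper open.
Joint ranges: [-165.64, 165.64], [-43.16, 119.46], [12.63, 154.43], [-67.54, 247.53], [6.08, 155.33], [-154.97, 154.97]. Speed limits (degrees/s): [147.25, 147.25, 180, 180, 180, 180].

INTERFACE

Orientations are given as a 3x3 rotation matrix whose columns are the frame's x, y, z axes.
In Python, from station import * gives the robot as it stands.
- The arm moves only by the shell command python3 -m crank 'ROWS'. ROWS is a JSON object of lists of equal length, an entry for each row: "travel": the shift along the tool's x, y, z in mm, a list of three; "rotation": the turn, a rotation vector about the tool's x, y, z in degrees, a list of three; "grip": the finger opening in mm, from 0 to 85.4. A call has 1 to 12 rows; each row shifts and turns the commanded pose from where the row before left it, along the tool's axes as they then stand; what a row does not reach is not made up. A row lasts 1/8 s, in which the tool goes at most 62.5 mm and 10.7 degrees, less where a joint would pass 70% of its speed; a pose out of reach is approached as far as the arm can. A call is refused whole if a number of a shift passes 62.5 or a number of a turn 10.7, either way. A call with a gripper value outside its range is refused whole. The fingers move at their own pace and stop on an object; the grip force is fixed at half the most. Time passes only in rows, so rows that do not move let the fingers close. It gives the time, the measured TCP pose, the force, the opening and the grip force at its end, in the units of the state.
- state(): the state, without advancing time (a new reading comes with each control period).
- capture(name): name is "side" or "top"; returns a dict with "pixels" (400x640x3 uint8, blue, green, red), "K" (3x3 intrinsics, pixels), "dist_coeffs" ([k1, k2, p1, p2, k3] as OpenCV has them; the pictures are not rectified), "xyz" and "rotation" of the camera in the world. Camera axes: x right, y up, looking along -z (the intrinsics and any distortion apply to the point x, -y, -z); pixel columns grow to the right and rows downward; lengths in m; the calibration is good to about 2 mm. A picture is of the moment at which its call begins. There is no depth.
- hand_in(): hands the job in; it is judged then, once.
The state is a dict: "t": time; "joint_pos": joint angles; "joint_vel": joint speeds; "joint_efforts": joint torques, N m; "tool_pos": TCP position; "orientation": TCP orientation; "wrist_force": force on the tool from outside, world axes, zero at the start; "wrist_torque": the same for the moment, N m; "finger_gap": finger opening in m; "finger_force": force on a finger pad.
Only numpy, scipy, OpenCV 4.12 (cv2) and the standard library are available. Lean on these libraries where they do the work, as an engineer would, in place of code of your own. Each camera call takes 0.05 s, during which the arm holds its last target. There are 200 camera calls.

TASK

The red spray can has fallen over: stand it upright on the rubber mat, then press its own red cap down onto its neck until it clicks, and keep pressing after the click so that the cap sits fully home. Finish while still holding: leave the fingers on the cap, pushing it firmly downwards, and do not let go. Leave everything else on the bench where it is.

Things in the scene. Friction and masses are not known exactly. Their poses are not given: they have to be found in the camera images.
- can: Small red spray can with a broad white band, 140 mm tall, loose, 0.12 to 0.26 kg, lying on its side on the mat at the start (it can roll). Origin at the centre of its round base, z along its axis towards the nozzle. Plain cylinder 50 mm in diameter from z = 0 to 105 mm, narrowing to a flat shoulder 45 mm in diameter at z = 112 mm, where the neck begins
- neck (a point): On the can's axis, level with its shoulder, 112 mm from the base; axes as the can's. From here up: aluminium neck 20.6 mm in diameter, with a bead (26 mm in diameter, 12 mm above this point) that tapers in to 18 mm at 20 mm, then a white spray button 9 mm in diameter up to 28 mm
- cap: The can's red cap, loose, 0.05 kg: a round cup 44 mm in diameter with fine ribs, 38 mm tall, with a flat closed top, standing mouth down on the mat. Origin at the centre of its open lower rim, z up through the closed top. Inside, 6 mm above the rim, four sprung tabs snap over the bead of the can's neck; they hold the cap after the click
- cap_top (a point): Centre of the cap's flat top, 38 mm above its rim. Pushed straight down on the standing can, the cap meets the neck with its rim about 12 mm above the shoulder, the push climbs to about 7 to 12 N, drops suddenly with the rim about 7 mm above it (the click), then the rim lands on the shoulder: fully home. It centres itself if up to 3 mm off
- mat: Grey rubber mat fixed on the bench, 360 x 680 mm, 3 mm thick, on which the red can, its cap and the blue cap lie. Origin at the centre of its underside, at bench height (0); its top is at height 3 mm
- blue_cap: Bystander, not the can's cap: larger blue cap, 56 mm in diameter, 42 mm tall, mouth down. Origin at the centre of its underside
- blue_can: Bystander: standing blue spray can with a white cap, 52 mm in diameter, 178 mm tall. Origin at the centre of its base
- screw_box: Bystander: cardboard screw box with an orange band, 80 x 120 x 55 mm. Origin at the centre of its underside
- red_bin: Bystander: open red parts bin with bolts, 150 x 100 x 70 mm. Origin at the centre of its underside
- driver: Bystander: screwdriver lying on the bench, along its x axis
- tape: Bystander: yellow roll of tape lying flat, 90 mm in diameter, 24 mm tall. Origin at the centre of its underside
- jar: Bystander: clear jar with a black lid, 70 mm in diameter, 90 mm tall. Origin at the centre of its base
Mind the look-alikes: they are no part of the job. Several things have the shape of the cap; the one meant has the colours described above.

How it is judged (in metres and radians):
On the way, in this order (a step that is already met when the one before it is completed fails the run):
1. the red can stands upright on the rubber mat (angle between can's own z axis and vertical below 0.1 rad and height (world z) of can between -0.001 and 0.007 m and linear speed of can below 0.03 m/s), for 0.2 s.
2. the red cap has snapped over the neck and sits home on the upright can (angle between can's own z axis and vertical below 0.1 rad and height (world z) of can between -0.001 and 0.007 m and z of cap in the frame of can between 0.109 and 0.1145 m and x of cap in the frame of can between -0.004 and 0.004 m and y of cap in the frame of can between -0.004 and 0.004 m and angle between cap's own z axis and vertical below 0.12 rad), for 0.2 s.
At the end, for the whole second after the job is handed in: The red can stands on the mat (tilt under 0.1 rad), the red cap is snapped home (109 to 114.5 mm above the can's base, within 4 mm of its axis, tilt under 0.12 rad), and the fingers touch it (over 2 N) and press so that the can bears on the mat with over 6 N, its weight included (all of step 2 and contact force between the fingers and cap above 2 N and contact force between can and mat above 6 N and linear speed of can below 0.02 m/s); the arm keeps its last pose, push and grip.
It fails at once if one of the bystanders is shifted by more than 20 mm (distance of any of blue_cap, blue_can, screw_box, red_bin, driver, tape, jar from where it was at the start of the episode above 0.02 m).
It also fails if it takes over 70 s, if anything falls off the work surface, if the arm or the gripper's body presses on something with over 40 N, if the wrist force passes 120 N, or if a joint passes its speed limit or range.

## Working session

There is one attempt and no reset: what is moved stays moved. The work goes in short steps, Python scripts to look and compute and a shell command to move; the robot and the scene stay as the last step left them, time stands still between calls to the robot, and variables do not carry over. Pictures are saved under pics/ and viewed, at most 10 in all, crops included, and the job is handed in when it is done.

```bash
mkdir -p pics
python3 - <<'E'
from station import *
import cv2
s=state();print(s['t'],s['tool_pos'],s['orientation'],s['wrist_force'])
for n in('top','side'):
    c=capture(n);cv2.imwrite(f'pics/{n}0.png',c['pixels']);print(n,c['K'],c['dist_coeffs'],c['xyz'],c['rotation'])
E
```

```text
0.0 [ 0.25135867 -0.51654492  0.2304397 ] [[ 8.99227536e-01  4.37480812e-01 -6.14644186e-04]
 [ 4.37481198e-01 -8.99225920e-01  1.71625005e-03]
 [ 1.98122481e-04 -1.81219458e-03 -9.99998338e-01]] [0.58377259 0.97020808 0.1370203 ]
top [[507.81453941   0.         313.77557472]
 [  0.         507.81453941 199.69124191]
 [  0.           0.           1.        ]] [-0.14298301  0.          0.          0.          0.        ] [ 0.48471865 -0.03448606  1.63676947] [[ 0.01888529  0.99565758 -0.0911555 ]
 [-0.9998029   0.01824777 -0.00782215]
 [-0.0061248   0.09128526  0.99580595]]
side [[428.8444003    0.         312.18494015]
 [  0.         428.8444003  204.90138152]
 [  0.           0.           1.        ]] [-0.06484732  0.          0.          0.          0.        ] [ 0.36096214 -1.15726957  0.69988884] [[ 0.97859248  0.08695183 -0.18653723]
 [-0.20539308  0.47010891 -0.85837713]
 [ 0.01305536  0.87831486  0.47790435]]
```

View pics/top0.png

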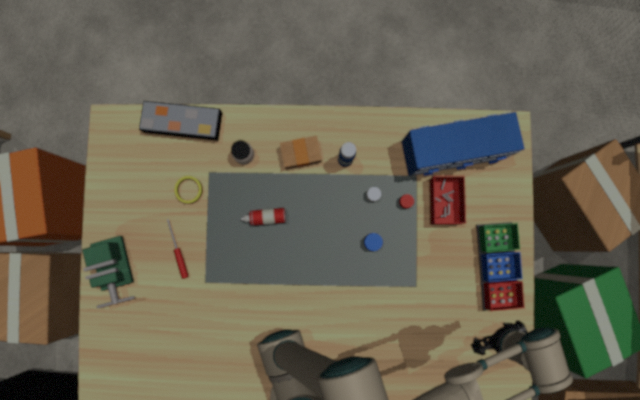

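View pics/side0.png

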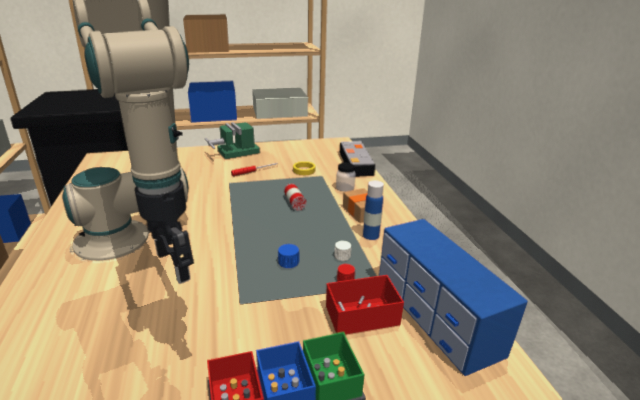

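Top view: the can lies at about (242–286, 217), nozzle to the left (+y). There are three cap shapes: red (406,202), white (373,195) and blue (373,242). The red one fits, being small, red and on the mat; I'll confirm it in a crop along with the can.

```bash
cat > h.py <<'E'
from station import *
import cv2, numpy as np
F=np.diag([1,-1,-1.])
def ray(c,uv,z):
    p=cv2.undistortPoints(np.array([[uv]],float),c['K'],np.array(c['dist_coeffs']))[0,0]
    d=np.array(c['rotation'])@F@np.array([p[0],p[1],1]);o=np.array(c['xyz'])
    return o+d*(z-o[2])/d[2]
def proj(c,P):
    R=(np.array(c['rotation'])@F).T
    return cv2.projectPoints(np.atleast_2d(P).astype(float),cv2.Rodrigues(R)[0],-R@np.array(c['xyz']),c['K'],np.array(c['dist_coeffs']))[0][:,0]
def redmask(c):
    h=cv2.cvtColor(c['pixels'],cv2.COLOR_BGR2HSV)
    return (((h[...,0]<8)|(h[...,0]>172))&(h[...,1]>130)&(h[...,2]>60)).astype(np.uint8)
def crop(c,x0,x1,y0,y1,k,name): cv2.imwrite(name,cv2.resize(c['pixels'][y0:y1,x0:x1],None,fx=k,fy=k,interpolation=cv2.INTER_CUBIC))
E
python3 - <<'E'
from h import *
c=capture('top')
m=redmask(c);n,l,st,ce=cv2.connectedComponentsWithStats(m)
for i in range(1,n):
    if st[i,4]>20 and 190<ce[i,0]<480: print('top',st[i],ce[i].round(1),ray(c,ce[i],.028).round(4),ray(c,ce[i],.041).round(4))
a=c['pixels'][180:250,230:300];b=c['pixels'][175:245,350:420]
s=capture('side')
m=redmask(s);n,l,st,ce=cv2.connectedComponentsWithStats(m)
for i in range(1,n):
    if st[i,4]>20 and 220<ce[i,0]<420: print('side',st[i],ce[i].round(1),ray(s,ce[i],.028).round(4),ray(s,ce[i],.022).round(4))
d=s['pixels'][170:220,270:340];e=s['pixels'][240:290,310:380]
im=np.vstack([np.hstack([a,b]),np.hstack([d,e])])
cv2.imwrite('pics/crop1.png',cv2.resize(im,None,fx=4.8,fy=4.8,interpolation=cv2.INTER_CUBIC))
E
```

```text
top [ 432  176   33   49 1112] [446.8 200.4] [ 0.6374 -0.4486  0.028 ] [ 0.6361 -0.4453  0.041 ]
top [400 195  13  13 140] [406.1 201. ] [ 0.6331 -0.3167  0.028 ] [ 0.6319 -0.3144  0.041 ]
top [274 209  10  15 131] [278.8 215.6] [0.5791 0.0881 0.028 ] [0.5784 0.0871 0.041 ]
top [250 211  13  15 147] [256.4 217.7] [0.5711 0.1594 0.028 ] [0.5704 0.1579 0.041 ]
side [232 166  24  10 137] [243.3 170.3] [0.4201 0.3699 0.028 ] [0.4207 0.3836 0.022 ]
side [284 184  12   9  50] [288.6 187.3] [0.5677 0.1924 0.028 ] [0.5696 0.2044 0.022 ]
side [289 193  13  12  83] [294.3 197.9] [0.5741 0.1091 0.028 ] [0.576  0.1204 0.022 ]
side [ 326  264   78   70 3854] [362.6 301.9] [ 0.6416 -0.4344  0.028 ] [ 0.6441 -0.4279  0.022 ]
side [ 207  351   57   49 1958] [234.  376.2] [ 0.3374 -0.5896  0.028 ] [ 0.3372 -0.5845  0.022 ]
```

View pics/crop1.png

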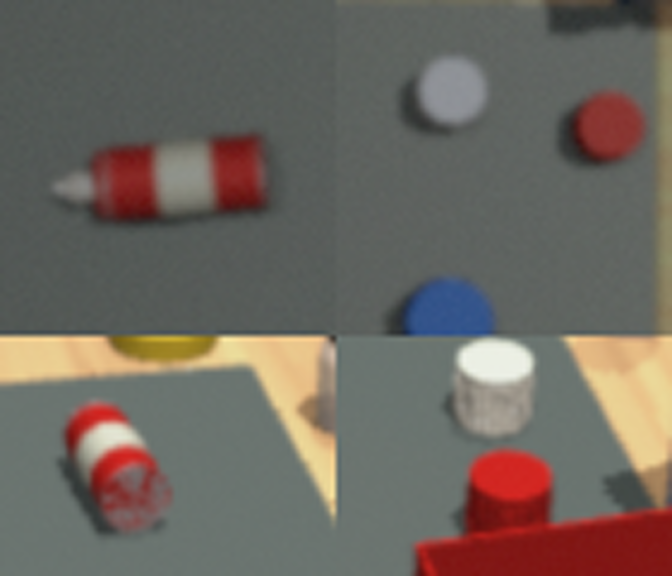

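Top-left and bottom-left crops show the can, nozzle to the left and base facing −y. On the right, the small solid red cup at top px (406,201) stands next to the white (373,195) and blue caps; only that one is red, so it is the cap I need. Next I'll work out the can's axis and the first move.

Run:
```python
from h import *
c=capture('top');s=state();R=np.array(s['orientation']);t=np.array(s['tool_pos'])
for n,uv,z in[('base',(285.7,215.2),.028),('band',(268.4,216.7),.028),('should',(249.8,218.2),.028),('tip',(241,219),.028),('binL',(431,200),.07),('cap',(406.1,201),.041),('blue',(373,242),.045),('white',(373.5,194.5),.041)]: print(n,ray(c,uv,z).round(4))
print(proj(c,[.632,-.3145,.041]), R.T@(np.array([.572,.12,.2])-t)*1000)
```

```text
base [0.5809 0.0664 0.028 ]
band [0.5751 0.1213 0.028 ]
should [0.5691 0.1805 0.028 ]
tip [0.566  0.2086 0.028 ]
binL [ 0.6339 -0.3876  0.07  ]
cap [ 0.632  -0.3143  0.041 ]
blue [ 0.5008 -0.2099  0.045 ]
white [ 0.6507 -0.2105  0.041 ]
[[406.15325047 200.99806773]] [ 566.83333468 -432.44570923   31.30427613]
```

```bash
python3 -m crank '{"travel":[[0,0,0],[0,0,0],[0,0,0],[0,0,0],[0,0,0],[0,0,0],[0,0,0],[44,28,0],[44,28,0],[44,28,0],[44,28,0],[44,28,0]],"rotation":[[0,0,-10],[0,0,-10],[0,0,-10],[0,0,-10],[0,0,-10],[0,0,-10],[0,0,-10],[0,0,0],[0,0,0],[0,0,0],[0,0,0],[0,0,0]],"grip":[85,85,85,85,85,85,85,85,85,85,85,85]}'
python3 -m crank '{"travel":[[44,28,0],[44,28,0],[44,28,0],[44,28,0],[44,28,0],[44,28,0],[44,28,0],[44,28,0],[0,0,0],[0,0,0],[0,0,0]],"rotation":[[0,0,0],[0,0,0],[0,0,0],[0,0,0],[0,0,0],[0,0,0],[0,0,0],[0,0,0],[0,10,0],[0,10,0],[0,0,0]],"grip":[85,85,85,85,85,85,85,85,85,85,85]}'
python3 -c "
from station import *
print(state()['joint_pos'])"
```

```text
t: 1.75
tool_pos: [0.3685, -0.2822, 0.2314]
orientation: [[-0.103, 0.995, 0.0], [0.995, 0.103, -0.0], [-0.0, 0.0, -1.0]]
wrist_force: [0.1, 0.1, -0.6]
finger_gap: 0.0852
finger_force: 0.0
t: 3.12
tool_pos: [0.5545, 0.0872, 0.2299]
orientation: [[-0.092, 0.995, -0.037], [0.935, 0.099, 0.339], [0.341, -0.003, -0.94]]
wrist_force: [-0.3, -1.0, -0.0]
finger_gap: 0.085
finger_force: 0.0
[-10.68606885  16.08997959  89.20457652  19.30623307  81.22160967
 -20.41538945]
```

```bash
python3 -m crank '{"travel":[[0,0,0],[0,0,0],[0,0,0],[0,0,0],[0,0,0]],"rotation":[[0,-9,0],[0,-9,0],[0,-9,0],[0,-8,0],[0,0,0]],"grip":[85,85,85,85,85]}'
cat >> h.py <<'E'
def rel(P,verbose=1):
    s=state();R=np.array(s['orientation']);print('t',s['t'],'tcp',np.round(s['tool_pos'],4),'z',R[:,2].round(3),'y',R[:,1].round(3));return (R.T@(np.array(P)-s['tool_pos'])*1000).round(1)
E
python3 - <<'E'
from h import *
print(rel([.5739,.133,.0115]),rel([.5739,.133,.0115])-np.array([0,0,100]))
c=capture('top');m=redmask(c);n,l,st,ce=cv2.connectedComponentsWithStats(m)
crop(c,200,330,160,260,5,'pics/c2.png')
E
```

```text
t: 3.75
tool_pos: [0.5538, 0.0928, 0.2313]
orientation: [[-0.105, 0.994, 0.029], [0.96, 0.109, -0.258], [-0.259, 0.0, -0.966]]
wrist_force: [-0.4, 0.4, -0.4]
finger_gap: 0.0854
finger_force: 0.0
t 3.75 tcp [0.5538 0.0928 0.2313] z [ 0.029 -0.258 -0.966] y [0.994 0.109 0.   ]
t 3.75 tcp [0.5538 0.0928 0.2313] z [ 0.029 -0.258 -0.966] y [0.994 0.109 0.   ]
[ 93.5  24.3 202.5] [ 93.5  24.3 102.5]
```

View pics/c2.png

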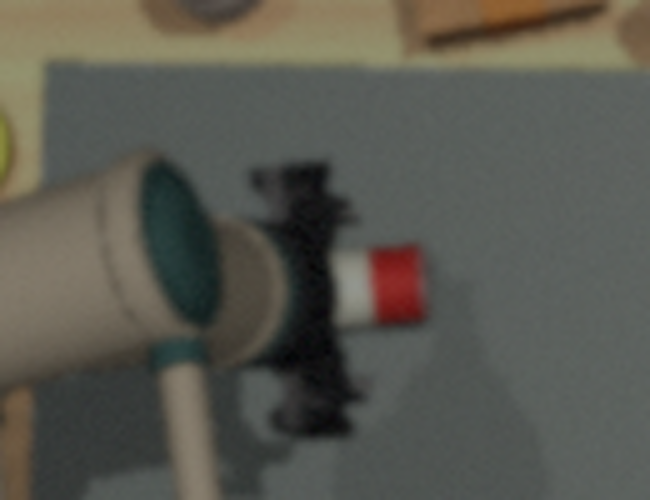

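The crop shows the open fingers at about px (263,195) and (263,242), astride the can's axis line (row ~217). Next: centre, descend and close.

```bash
python3 -m crank '{"travel":[[47,12,0],[46,12,0],[0,0,40],[0,0,40],[0,0,40],[0,0,30],[0,0,22],[0,0,15],[0,0,10],[0,0,5],[0,0,0],[0,0,0]],"rotation":[[0,0,0],[0,0,0],[0,0,0],[0,0,0],[0,0,0],[0,0,0],[0,0,0],[0,0,0],[0,0,0],[0,0,0],[0,0,0],[0,0,0]],"grip":[85,85,85,85,85,85,85,85,85,85,85,85]}'
python3 -m crank '{"travel":[[0,0,0],[0,0,0],[0,0,0],[0,0,0],[0,0,0],[0,0,0],[0,0,0],[0,0,0]],"rotation":[[0,0,0],[0,0,0],[0,0,0],[0,0,0],[0,0,0],[0,0,0],[0,0,0],[0,0,0]],"grip":[40,40,40,40,40,40,40,40]}'
```

```text
t: 5.3
tool_pos: [0.5749, 0.1297, 0.0127]
orientation: [[-0.1, 0.995, 0.028], [0.961, 0.104, -0.257], [-0.259, 0.001, -0.966]]
wrist_force: [0.0, 0.2, 1.2]
finger_gap: 0.0852
finger_force: 0.0
t: 6.3
tool_pos: [0.5746, 0.1297, 0.0127]
orientation: [[-0.1, 0.995, 0.028], [0.961, 0.104, -0.257], [-0.259, 0.001, -0.966]]
wrist_force: [-1.2, 1.7, 5.2]
finger_gap: 0.048
finger_force: 62.7
```

```bash
python3 -m crank '{"travel":[[-5,0,-20],[-10,0,-39],[-10,0,-39],[0,0,0],[0,0,0],[0,0,0],[0,0,0],[0,0,0],[0,0,0],[0,0,0],[0,0,0],[0,0,0]],"rotation":[[0,0,0],[0,0,0],[0,0,0],[0,10,0],[0,10,0],[0,10,0],[0,10,0],[0,10,0],[0,10,0],[0,10,0],[0,10,0],[0,10,0]],"grip":[40,40,40,40,40,40,40,40,40,40,40,40]}'
python3 -m crank '{"travel":[[0,0,0],[0,0,0]],"rotation":[[0,0,0],[0,0,0]],"grip":[40,40]}'
python3 - <<'E'
from h import *
print(state()['joint_pos'].round(1))
c=capture('top');s=capture('side')
a=cv2.resize(c['pixels'][130:280,190:350],None,fx=2.5,fy=2.5);b=cv2.resize(s['pixels'][100:250,220:380],None,fx=2.5,fy=2.5)
cv2.imwrite('pics/c3.png',np.hstack([a[:,:],b]))
E
```

```text
t: 7.8
tool_pos: [0.5747, 0.1292, 0.1121]
orientation: [[-0.027, 0.995, -0.098], [0.255, 0.102, 0.962], [0.967, 0.0, -0.257]]
wrist_force: [0.4, -0.3, -2.3]
finger_gap: 0.048
finger_force: 62.7
t: 8.05
tool_pos: [0.5743, 0.1306, 0.1132]
orientation: [[-0.027, 0.995, -0.1], [0.26, 0.104, 0.96], [0.965, 0.0, -0.261]]
wrist_force: [0.8, 0.4, -0.8]
finger_gap: 0.0481
finger_force: 62.7
[-25.9  44.8  98.8  55.4  95.3 -59.6]
```

View pics/c3.png

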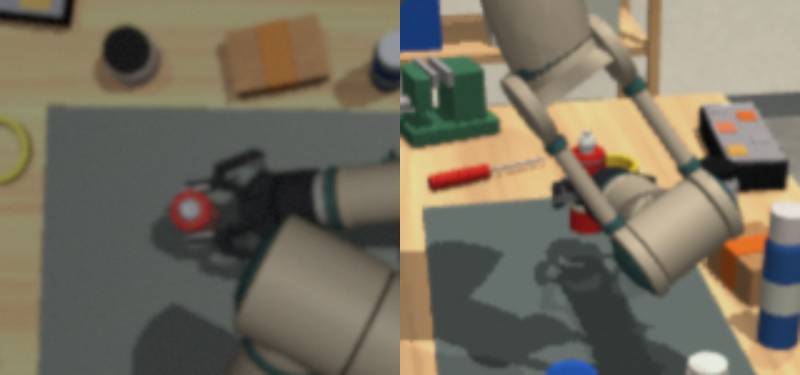

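The left crop shows the can near upright in the fingers (nozzle at px ≈ (266,214)). In the side crop it hangs upright, clear of the mat. Lowering it now.

```bash
python3 -m crank '{"travel":[[-19,0,5.2],[-15,0,4],[-4,0,1],[0,0,0]],"rotation":[[0,0,0],[0,0,0],[0,0,0],[0,0,0]],"grip":[40,40,40,40]}'
for i in 1 2; do python3 -m crank '{"travel":[[-2,0,0.5],[0,0,0]],"rotation":[[0,0,0],[0,0,0]],"grip":[40,40]}' | egrep 'pos|wrist_f';done
```

```text
t: 8.65
tool_pos: [0.5741, 0.1307, 0.0735]
orientation: [[-0.026, 0.995, -0.1], [0.257, 0.104, 0.961], [0.966, -0.001, -0.258]]
wrist_force: [-0.0, -0.4, -2.8]
finger_gap: 0.0484
finger_force: 62.7
tool_pos: [0.5743, 0.1305, 0.0719]
wrist_force: [-0.6, -0.0, -2.2]
tool_pos: [0.5742, 0.1305, 0.0697]
wrist_force: [-0.4, 0.1, -3.1]
```

```bash
python3 -m crank '{"travel":[[-2,0,0.5],[0,0,0]],"rotation":[[0,0,0],[0,0,0]],"grip":[40,40]}' | egrep 'pos|wrist_f'; python3 -m crank '{"travel":[[-2,0,0.5],[0,0,0]],"rotation":[[0,0,0],[0,0,0]],"grip":[40,40]}' | egrep 'pos|wrist_f'
```

```text
tool_pos: [0.5742, 0.1305, 0.0675]
wrist_force: [-0.1, -0.2, -0.8]
tool_pos: [0.5742, 0.1305, 0.0655]
wrist_force: [0.2, -0.0, -2.0]
```

```bash
for i in 1; do python3 -m crank '{"travel":[[-1.5,0,0.4],[0,0,0]],"rotation":[[0,0,0],[0,0,0]],"grip":[40,40]}' | egrep 'pos|wrist_f';python3 -m crank '{"travel":[[-1.5,0,0.4],[0,0,0]],"rotation":[[0,0,0],[0,0,0]],"grip":[40,40]}' | egrep 'pos|wrist_f';done
python3 - <<'E'
from h import *
import time
c=capture('top');s=capture('side')
crop(c,235,295,190,240,6,'pics/x.png');a=cv2.imread('pics/x.png')
crop(s,260,320,140,215,4,'pics/y.png');b=cv2.imread('pics/y.png')
cv2.imwrite('pics/c4.png',np.hstack([a,b]))
for z in(.003,.115): print(proj(c,[.5720,.149,z]),proj(s,[.5720,.149,z]))
E
```

```text
tool_pos: [0.5742, 0.1305, 0.0653]
wrist_force: [0.2, -1.1, 4.3]
tool_pos: [0.5741, 0.1305, 0.0653]
wrist_force: [-1.2, -3.4, 8.5]
[[260.55434302 217.93460501]] [[291.83907034 199.05935493]]
[[256.4456989  215.86654971]] [[291.52718608 169.56960684]]
```

View pics/c4.png

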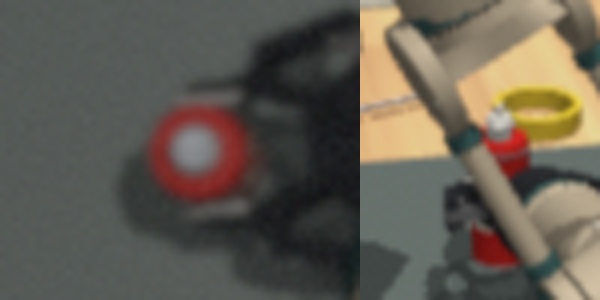

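Contact came at TCP z ≈ 0.0655, as expected. The crop shows the nozzle at px (267,215), concentric with the body, so the can is upright. I'll ease the force, release and back away.

```bash
python3 -m crank '{"travel":[[1.6,0,-0.4],[0,0,0],[0,0,0],[0,0,0],[0,0,0],[0,0,0],[0,0,0],[0,0,-8],[0,0,-20],[0,0,-40],[0,0,-40],[0,0,0]],"rotation":[[0,0,0],[0,0,0],[0,0,0],[0,0,0],[0,0,0],[0,0,0],[0,0,0],[0,0,0],[0,0,0],[0,0,0],[0,0,0],[0,0,0]],"grip":[40,40,55,60,70,80,85,85,85,85,85,85]}'
python3 - <<'E'
from h import *
c=capture('top');s=capture('side')
crop(c,230,310,180,250,5,'pics/x.png');a=cv2.imread('pics/x.png')
crop(s,260,340,140,210,5,'pics/y.png');b=cv2.imread('pics/y.png')
cv2.imwrite('pics/c5.png',np.hstack([a,b]))
for z in(.003,.115,.143): print(proj(c,[.576,.112,z]),proj(s,[.576,.112,z]))
E
```

```text
t: 11.75
tool_pos: [0.5867, 0.0224, 0.0926]
orientation: [[-0.03, 0.995, -0.095], [0.26, 0.099, 0.96], [0.965, 0.004, -0.262]]
wrist_force: [-0.3, -0.4, -1.1]
finger_gap: 0.0849
finger_force: 0.0
[[272.01359814 216.91999469]] [[294.78204188 203.93247215]]
[[268.7362785  214.77735255]] [[294.57193938 173.97212726]]
[[267.84091819 214.19185229]] [[294.51877184 166.13043285]]
```

View pics/c5.png

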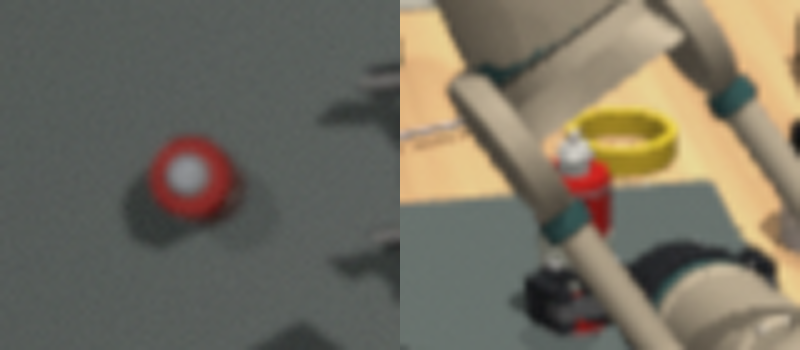

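The can stands free: nozzle at px (267.3,214.8), body centred around it. The arm goes up and level next.

```bash
python3 -m crank '{"travel":[[0,0,-30],[48,0,-13],[48,0,-13],[48,0,-13],[0,0,0],[0,0,0],[0,0,0],[0,0,0],[0,0,0],[0,0,0],[0,0,0],[0,0,0]],"rotation":[[0,0,0],[0,0,0],[0,0,0],[0,0,0],[0,-10,0],[0,-10,0],[0,-10,0],[0,-10,0],[0,-10,0],[0,-10,0],[0,-10,0],[0,-5,0]],"grip":[85,85,85,85,85,85,85,85,85,85,85,85]}'
python3 -m crank '{"travel":[[0,0,0]],"rotation":[[0,0,0]],"grip":[85]}' >/dev/null
python3 - <<'E'
from h import *
print(rel([.632,-.3143,.15]),state()['joint_pos'].round(1))
E
```

```text
t: 13.35
tool_pos: [0.5868, -0.0001, 0.2497]
orientation: [[-0.107, 0.994, 0.0], [0.994, 0.107, -0.003], [-0.003, 0.0, -1.0]]
wrist_force: [-0.1, 0.9, 0.3]
finger_gap: 0.0848
finger_force: 0.0
t 13.475 tcp [5.868e-01 2.000e-04 2.490e-01] z [-0.001  0.001 -1.   ] y [ 0.994  0.108 -0.001]
[-317.7   11.1   98.6] [ -6.8  16.4  82.9   0.   80.8 -13. ]
```

```bash
python3 -m crank '{"travel":[[-53,2,10],[-53,2,15],[-53,2,20],[-53,2,20],[-53,2,20],[-53,1,14],[0,0,0]],"rotation":[[0,0,0],[0,0,0],[0,0,0],[0,0,0],[0,0,0],[0,0,0],[0,0,0]],"grip":[85,85,85,85,85,85,85]}'
python3 - <<'E'
from h import *
c=capture('top');s=capture('side')
m=redmask(c);n,l,st,ce=cv2.connectedComponentsWithStats(m)
for i in range(1,n):
    if st[i,4]>20 and 190<ce[i,0]<430: print('top',st[i],ce[i].round(1),ray(c,ce[i],.041).round(4),ray(c,ce[i],.108).round(4))
h=cv2.cvtColor(c['pixels'],cv2.COLOR_BGR2HSV);w=np.zeros((400,640),np.uint8);w[207:223,259:276]=1
ww=(w>0)&(h[...,1]<90)&(h[...,2]>110);ys,xs=np.nonzero(ww);print('nozzle',xs.mean(),ys.mean(),len(xs),ray(c,(xs.mean(),ys.mean()),.135).round(4))
print(rel([.632,-.3143,.013]))
crop(s,270,370,150,290,4,'pics/y.png');b=cv2.imread('pics/y.png');crop(c,370,450,160,245,5,'pics/x.png');a=cv2.imread('pics/x.png');a=cv2.copyMakeBorder(a,0,560-425,0,0,0)
cv2.imwrite('pics/c6.png',np.hstack([a,b]))
print(proj(s,[[.576,.112,.003],[.576,.112,.115],[.576,.112,.143]]))
E
```

```text
t: 14.35
tool_pos: [0.6301, -0.3223, 0.1466]
orientation: [[-0.098, 0.995, -0.004], [0.995, 0.098, 0.002], [0.003, -0.004, -1.0]]
wrist_force: [-0.4, 0.9, 0.5]
finger_gap: 0.0849
finger_force: 0.0
top [400 195   9  11  58] [403.1 199.4] [ 0.6368 -0.3048  0.041 ] [ 0.6304 -0.2934  0.108 ]
top [260 208  17  16 127] [268.6 215.9] [0.5769 0.1196 0.041 ] [0.5731 0.1131 0.108 ]
nozzle 267.10526315789474 214.33333333333334 57 [0.576 0.115 0.135]
t 14.45 tcp [ 0.6308 -0.3183  0.1487] z [-0.002  0.003 -1.   ] y [ 0.995  0.101 -0.002]
[  3.4   1.8 135.7]
[[294.78204188 203.93247215]
 [294.57193938 173.97212726]
 [294.51877184 166.13043285]]
```

View pics/c6.png

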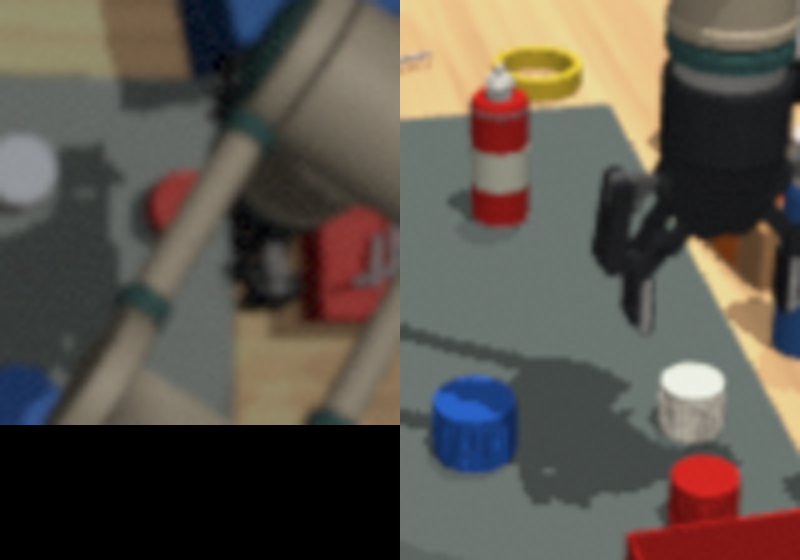

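The side crop shows the can standing at px (295,166–206), matching the prediction. The top crop shows the red cap at px (406,201) and the gripper at the correct spot beside the bin. Descending onto the cap.

```bash
python3 -m crank '{"travel":[[3.4,1.8,30],[0,0,40],[0,0,30],[0,0,20],[0,0,10],[0,0,5],[0,0,0]],"rotation":[[0,0,0],[0,0,0],[0,0,0],[0,0,0],[0,0,0],[0,0,0],[0,0,0]],"grip":[85,85,85,85,85,85,85]}'
python3 - <<'E'
from h import *
print(rel([.632,-.3143,.013]))
E
```

```text
t: 15.32
tool_pos: [0.6337, -0.3139, 0.0158]
orientation: [[-0.104, 0.995, 0.001], [0.995, 0.104, -0.0], [-0.0, 0.001, -1.0]]
wrist_force: [0.1, -0.6, 0.5]
finger_gap: 0.085
finger_force: 0.0
t 15.325 tcp [ 0.6337 -0.3139  0.0158] z [ 0.001 -0.    -1.   ] y [0.995 0.104 0.001]
[-0.2 -1.8  2.8]
```

```bash
python3 -m crank '{"travel":[[0,-1.8,2.5],[0,0,0],[0,0,0],[0,0,0],[0,0,0],[0,0,0],[0,0,0],[0,0,0],[0,0,-20],[0,0,-60],[0,0,-60],[0,0,0]],"rotation":[[0,0,0],[0,0,0],[0,0,0],[0,0,0],[0,0,0],[0,0,0],[0,0,0],[0,0,0],[0,0,0],[0,0,0],[0,0,0],[0,0,0]],"grip":[85,30,30,30,30,30,30,30,30,30,30,30]}'
python3 -m crank '{"travel":[[0,0,-50],[0,0,-20],[0,0,0]],"rotation":[[0,0,0],[0,0,0],[0,0,0]],"grip":[30,30,30]}'
python3 - <<'E'
from h import *
c=capture('top');h=cv2.cvtColor(c['pixels'],cv2.COLOR_BGR2HSV)
m=redmask(c)
m[:, :255]=0;m[:,280:]=0;m[:205]=0;m[226:]=0
pts=cv2.findNonZero(m);hull=cv2.convexHull(pts);(x,y),r=cv2.minEnclosingCircle(hull);print('circle',x,y,r)
# model silhouette centroid: fit (x,y) of standing can by hull centroid
def sil(X,Y):
    a=np.linspace(0,2*np.pi,40);P=[[X+.025*np.cos(t),Y+.025*np.sin(t),z] for t in a for z in(.003,.108)]
    h=cv2.convexHull(proj(c,P).astype(np.float32));M=cv2.moments(h);return h[:,0].min(0),h[:,0].max(0),np.array([M['m10'],M['m01']])/M['m00']
M=cv2.moments(hull);print('hull',hull[:,0].min(0),hull[:,0].max(0),M['m10']/M['m00'],M['m01']/M['m00'])
for p in[(.576,.112),(.575,.114)]:print(p,sil(*p))
print(rel([.575,.1135,.17]))
E
```

```text
t: 16.82
tool_pos: [0.6344, -0.3159, 0.1585]
orientation: [[-0.104, 0.995, 0.009], [0.995, 0.104, -0.006], [-0.007, 0.009, -1.0]]
wrist_force: [0.5, -0.8, -0.1]
finger_gap: 0.0421
finger_force: 60.9
t: 17.2
tool_pos: [0.6319, -0.3144, 0.2229]
orientation: [[-0.104, 0.995, 0.001], [0.995, 0.104, -0.001], [-0.001, 0.001, -1.0]]
wrist_force: [-1.2, -0.1, -0.6]
finger_gap: 0.0421
finger_force: 60.9
circle 267.9939880371094 215.57229614257812 8.147233009338379
hull [260 208] [276 223] 268.0338680926916 215.48573975044562
(0.576, 0.112) (array([260.70737, 206.66934], dtype=float32), array([279.7325 , 224.65292], dtype=float32), array([270.19450021, 215.73910609]))
(0.575, 0.114) (array([260.03918, 206.98657], dtype=float32), array([279.10596, 224.95084], dtype=float32), array([269.545263  , 216.04948881]))
t 17.25 tcp [ 0.6311 -0.3139  0.2212] z [-0.002  0.001 -1.   ] y [ 0.995  0.104 -0.001]
[430.9 -11.5  51.7]
```

```bash
python3 -m crank '{"travel":[[50,-1.5,0],[54,-1.5,0],[54,-1.5,0],[54,-1.5,0],[54,-1.5,0],[54,-1.5,0],[54,-1.5,0],[50,-1,0],[0,0,0],[0,0,0]],"rotation":[[0,0,0],[0,0,0],[0,0,0],[0,0,0],[0,0,0],[0,0,0],[0,0,0],[0,0,0],[0,0,0],[0,0,0]],"grip":[30,30,30,30,30,30,30,30,30,30]}'
python3 - <<'E'
from h import *
print(rel([.5755,.1135,.165]),state()['finger_gap'])
s=capture('side');crop(s,245,345,105,215,5,'pics/c7.png')
E
```

```text
t: 18.5
tool_pos: [0.5753, 0.106, 0.2206]
orientation: [[-0.104, 0.995, -0.003], [0.995, 0.104, -0.001], [-0.001, -0.004, -1.0]]
wrist_force: [-0.5, 0.7, -0.8]
finger_gap: 0.0423
finger_force: 60.9
t 18.5 tcp [0.5753 0.106  0.2206] z [-0.003 -0.001 -1.   ] y [ 0.995  0.104 -0.004]
[ 7.5  1.2 55.6] 0.042290631408005055
```

View pics/c7.png

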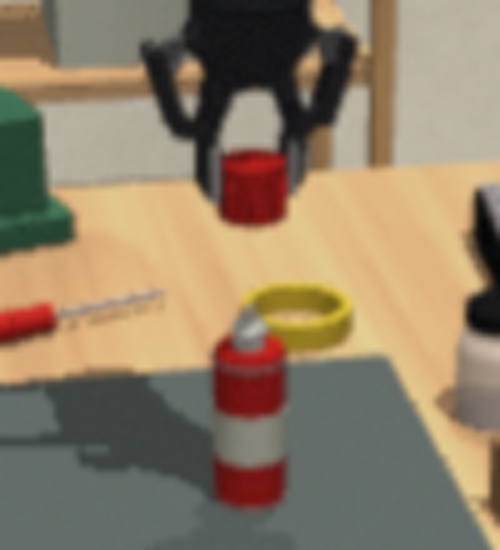

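The crop shows the cap held level at px (295.6,142), above the can at px (295,~190). They are aligned within about 2 mm. Lowering it now.

```bash
python3 -m crank '{"travel":[[7.5,0,15],[0,0,25],[0,0,15],[0,0,10],[0,0,0],[0,0,6],[0,0,5],[0,0,4],[0,0,0]],"rotation":[[0,0,0],[0,0,0],[0,0,0],[0,0,0],[0,0,0],[0,0,0],[0,0,0],[0,0,0],[0,0,0]],"grip":[30,30,30,30,30,30,30,30,30]}'
```

```text
t: 19.68
tool_pos: [0.5756, 0.1139, 0.1426]
orientation: [[-0.104, 0.995, 0.0], [0.995, 0.104, 0.0], [0.0, 0.0, -1.0]]
wrist_force: [0.7, -0.1, 1.1]
finger_gap: 0.042
finger_force: 61.1
```

```bash
python3 -m crank '{"travel":[[0,0,2],[0,0,2],[0,0,0]],"rotation":[[0,0,0],[0,0,0],[0,0,0]],"grip":[30,30,30]}'|egrep 'tool_p|wrist'; python3 -m crank '{"travel":[[0,0,1.5],[0,0,0]],"rotation":[[0,0,0],[0,0,0]],"grip":[30,30]}'|egrep 'tool_p|wrist';python3 -m crank '{"travel":[[0,0,1.5],[0,0,0]],"rotation":[[0,0,0],[0,0,0]],"grip":[30,30]}'|egrep 'tool_p|wrist'
```

```text
tool_pos: [0.5751, 0.1137, 0.1383]
wrist_force: [-0.3, -0.2, -0.3]
tool_pos: [0.5755, 0.1137, 0.1371]
wrist_force: [-0.6, 0.8, 1.3]
tool_pos: [0.576, 0.1138, 0.1361]
wrist_force: [0.4, 0.6, 3.2]
```

```bash
for k in 1; do python3 -m crank '{"travel":[[0,0,1.5],[0,0,0]],"rotation":[[0,0,0],[0,0,0]],"grip":[30,30]}'|egrep 'tool_p|wrist';python3 -m crank '{"travel":[[0,0,1.5],[0,0,0]],"rotation":[[0,0,0],[0,0,0]],"grip":[30,30]}'|egrep 'tool_p|wrist';python3 -m crank '{"travel":[[0,0,1.5],[0,0,0]],"rotation":[[0,0,0],[0,0,0]],"grip":[30,30]}'|egrep 'tool_p|wrist';done
```

```text
tool_pos: [0.5762, 0.114, 0.1352]
wrist_force: [0.1, 1.4, 6.2]
tool_pos: [0.5767, 0.1142, 0.1343]
wrist_force: [-0.7, 0.4, 8.4]
tool_pos: [0.5748, 0.1134, 0.1304]
wrist_force: [0.2, 0.2, -2.3]
```

Clicked: the force went from 8.4 N to about 0. Pressing on to fully home.

```bash
python3 -m crank '{"travel":[[0,0,2],[0,0,2],[0,0,0]],"rotation":[[0,0,0],[0,0,0],[0,0,0]],"grip":[30,30,30]}'|egrep 'tool_p|wrist'; python3 -m crank '{"travel":[[0,0,2],[0,0,0]],"rotation":[[0,0,0],[0,0,0]],"grip":[30,30]}'|egrep 'tool_p|wrist';python3 -m crank '{"travel":[[0,0,2],[0,0,0]],"rotation":[[0,0,0],[0,0,0]],"grip":[30,30]}'|egrep 'tool_p|wrist'
```

```text
tool_pos: [0.5753, 0.1137, 0.1267]
wrist_force: [0.0, -0.1, -0.2]
tool_pos: [0.5752, 0.1142, 0.1262]
wrist_force: [-1.4, 1.7, 5.8]
tool_pos: [0.5749, 0.1146, 0.1259]
wrist_force: [-4.9, 2.0, 15.0]
```

```bash
python3 -m crank '{"travel":[[0,0,1.5],[0,0,0],[0,0,0],[0,0,0]],"rotation":[[0,0,0],[0,0,0],[0,0,0],[0,0,0]],"grip":[30,30,30,30]}';python3 -m crank '{"travel":[[0,0,0],[0,0,0],[0,0,0],[0,0,0]],"rotation":[[0,0,0],[0,0,0],[0,0,0],[0,0,0]],"grip":[30,30,30,30]}'
python3 - <<'E'
from h import *
s=capture('side');crop(s,245,345,105,215,5,'pics/c8.png')
E
```

```text
t: 22.68
tool_pos: [0.5748, 0.1147, 0.1257]
orientation: [[-0.103, 0.995, 0.001], [0.995, 0.103, 0.002], [0.002, 0.001, -1.0]]
wrist_force: [-7.8, 2.3, 22.1]
finger_gap: 0.0424
finger_force: 63.8
t: 23.18
tool_pos: [0.5748, 0.1147, 0.1257]
orientation: [[-0.103, 0.995, 0.001], [0.995, 0.103, 0.002], [0.002, 0.001, -1.0]]
wrist_force: [-7.0, 2.2, 21.7]
finger_gap: 0.0424
finger_force: 63.8
```

View pics/c8.png

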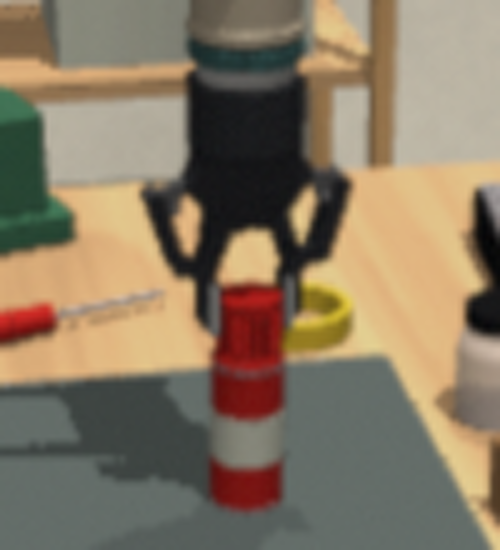

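The cap is seated flush on the upright can (px ~(295,165–206)), with the fingers on it pushing about 22 N steadily.

```bash
python3 -c "
from station import *
print(hand_in())"
```

```text
the job is handed in; nothing more can be done
None
```

I handed the job in with the red can standing on the mat, its cap clicked on and fully home, and the fingers still gripping and pushing down at about 22 N; no verdict came back.

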